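# Set out a two-part adhesive repair on the garage bench

## Task

Get the bench ready for bonding: lay the aluminium casting flat on the dark steel fixture plate and slide it home against both yellow stops, its long side along the longer stop, and only then stand the red weight in the middle of its top. Stand the white cup in the middle of the scale's pan, with the blue resin can close beside the scale on its left and the orange hardener can close beside it on its right (left and right as the robot sees them), each about 20 mm clear of the scale's side and level with the cup, so that the cup stands between the two cans. Leave everything standing upright and let go, and do not disturb the amber jar, the white plate or the wrench.

Things in the scene. Friction and masses are not known exactly. Their poses are not given: they have to be found in the camera images.
- fixture: Fixed dark steel plate 130 (x) x 150 (y) x 12 mm with two yellow stop bars 10 mm high on top. Origin: centre of underside, on the bench; at yaw 0 (turned up to 0.25 rad) x points away from the robot, y to its left. Longer stop: along y at the far edge, inner face at x=+45 mm. Shorter stop: along x at the left, inner face at y=+55. Casting's origin when home: x=+20, y=+10, z=+12 mm.
- scale: Fixed grey bench scale, housing 120 x 120 mm and 34 mm high, with a flat round aluminium pan, 104 mm diameter, in its middle, pan top 40 mm above the bench (it does not sink). Origin: centre of the underside, on the bench; turned up to 0.12 rad; x points away from the robot, y to its left. Fixture and scale may stand on either side of the bench.
- casting: Loose aluminium casting, 0.35 kg: flange 90 (x) x 50 (y) x 14 mm and, centred on it, a body 74 x 44 mm up to the flat top 40 mm above the underside. Origin: centre of underside, z up. At the start its long axis x points away from the robot, turned up to 0.5 rad. Same either way round. Grip the body across its 44 mm, above the flange.
- weight: Loose hold-down weight, about 0.4 kg: red disc of 42 mm diameter, 28 mm high, and on it a thin neck and a black round knob of 24 mm diameter that reaches from 34 to 58 mm above the underside. Origin: centre of the underside, z up.
- resin: Loose closed resin can, blue with steel top, 54 mm diameter, 85 mm high (the topmost 6 mm is 48 mm in diameter), about 0.25 kg. Origin: centre of the underside, z up.
- hardener: Loose closed hardener can, orange with steel top, 46 mm diameter, 65 mm high (the topmost 6 mm is 40 mm in diameter), about 0.16 kg. Origin: centre of the underside, z up.
- cup: Loose empty white mixing cup, rim diameter 62 mm, 75 mm high, slightly narrower at the foot, about 0.06 kg. Origin: centre of the underside, z up. Grip it from outside near the rim.
- jar: Bystander: loose amber jar with a black cap, 68 mm diameter, 100 mm high, beyond the work. Origin: centre of the underside.
- plate: Bystander: loose white plate, 150 mm diameter, 18 mm high, far left. Origin: centre of the underside.
- wrench: Bystander: loose steel wrench, 190 mm long, lying far right. Origin: a point on the tool.

How it is judged:
On the way, in this order (a step that is already met when the one before it is completed fails the run):
1. The casting lies flat on the fixture plate, home against both stops (x of casting in the frame of fixture between 0.0175 and 0.0225 m and y of casting in the frame of fixture between 0.0075 and 0.0125 m and z of casting in the frame of fixture between 0.009 and 0.0145 m and angle between the x axis of casting and the y axis of fixture, either way round below 0.05 rad and angle between casting's own z axis and vertical below 0.05 rad and linear speed of casting below 0.02 m/s), for 0.2 s.
2. The red weight stands in the middle of the casting's top (horizontal distance between weight and casting below 0.012 m and z of weight in the frame of casting between 0.037 and 0.043 m and angle between weight's own z axis and vertical below 0.06 rad), for 0.2 s.
At the end, for the whole second after the job is handed in: Casting flat, within 2.5 mm of both stops and 0.05 rad of square; weight on it within 12 mm of its middle; cup on the pan within 15 mm of centre; blue can left, orange right of the scale, 4 to 40 mm from its side, within 30 mm fore and aft of its middle; all upright, released, at rest (all of step 1 and all of step 2 and horizontal distance between cup and scale below 0.015 m and height (world z) of cup between 0.036 and 0.044 m and angle between each of cup, resin, hardener's own z axis and vertical below 0.06 rad and y of resin in the frame of scale between 0.091 and 0.127 m and x of resin in the frame of scale between -0.03 and 0.03 m and height (world z) of resin between -0.003 and 0.004 m and y of hardener in the frame of scale between -0.123 and -0.087 m and x of hardener in the frame of scale between -0.03 and 0.03 m and height (world z) of hardener between -0.003 and 0.004 m and linear speed of each of weight, resin, hardener, cup below 0.02 m/s); the robot touches nothing.
It fails at once if the jar was disturbed (moved more than 25 mm) (distance of jar from where it was at the start of the episode above 0.025 m).
It fails at once if the plate was disturbed (moved more than 25 mm) (distance of plate from where it was at the start of the episode above 0.025 m).
It fails at once if the wrench was disturbed (moved more than 25 mm) (distance of wrench from where it was at the start of the episode above 0.025 m).
It also fails if it takes over 125 s, if anything falls off the work surface, if the arm or the gripper's body presses on something with over 40 N, if the wrist force passes 120 N, or if a joint passes its speed limit or range.

## Robot

A 7-joint arm with a two-finger parallel gripper is mounted at the origin on the work surface. World frame = base frame: x ahead of the robot, y to its left, z up, the work surface at z = 0. Lengths are in m, angles in rad, forces in N, time in s.
With the tool pointing down it reaches from about 0.375 to 0.925 m from the base axis. Payload 3.1 kg.
Tool frame: the origin (TCP) lies on the mounting face of the last link; the fingertips stand 173 mm ahead of it and the grasp point (between the pads) lies 155 mm ahead of it; z points along the fingers, y is the line along which they close (so a half turn about z gives the same grasp; the last joint's range is limited). The gripper opens to 85 mm and grips with 20 to 120 N. Pads are 22 mm wide; open, the fingers measure 114 mm over their backs; the gripper's body (76 mm by 85 mm) begins 54 mm behind the grasp point. The pads swing forward as they close: fully open they stand 13 mm farther back than shut.
Start: joints at [-1.199, 0.383, 0.044, 1.598, -0.018, 1.161, -0.05], TCP at [0.294, 0.58, 0.405] pointing down, gripper open.
Joint ranges: [-2.61, 2.61], [-0.41, 2.15], [-1.48, 1.57], [0, 2.5], [-1.57, 4.71], [0.05, 1.97], [-2.85, 2.85]. Speed limits (rad/s): [2.79, 2.79, 3.14, 3.14, 3.14, 3.14, 3.14].

## Interface

Orientations are given as a unit quaternion [w, x, y, z].
In Python, from station import manip, get_image gives the robot as it stands. The module is installed in compiled form; this text tells all that it offers.
- The arm moves only by the tool carry_out, never from a script. Its argument "series" is a list of rows, each a list of 7 numbers: the turn, a rotation vector about the tool's x, y, z in degrees, then the shift along the tool's x, y, z in m, then the opening, from 0 (shut) to 1 (fully open). A call has 1 to 5 rows; each row shifts and turns the commanded pose from where the row before left it, along the tool's axes as they then stand; what a row does not reach is not made up. A row lasts 1/8 s, in which the tool goes at most 62.5 mm and 10.7 degrees, less where a joint would pass 70% of its speed; a pose out of reach is approached as far as the arm can. A call is refused whole if a number of a shift passes 0.0625 or a number of a turn 10.7, either way. A call with a gripper value outside its range is refused whole. The fingers move at their own pace and stop on an object; the grip force is fixed at half the most. Time passes only in rows, so rows that do not move let the fingers close. It gives the time, the measured TCP pose, the force, the opening and the grip force at its end, in the units of the state.
- manip.get_state(): the state, without advancing time (a new reading comes with each control period).
- get_image(name): name is "scene" or "top" or "wrist"; returns a dict with "color" (420x560x3 uint8, red, green, blue), "depth" (420x560 float32, m along the optical axis (not along the pixel's ray), 0 where there is no reading), "K" (3x3 intrinsics, pixels), "dist" ([k1, k2, p1, p2, k3] as OpenCV has them; the pictures are not rectified), "world_to_cam" (4x4, takes a point from world to camera coordinates). Camera axes: x right, y down, z forward; pixel columns grow to the right and rows downward; lengths in m; the calibration is good to about 2 mm. A picture is of the moment at which its call begins.
- manip.close_job(): hands the job in; it is judged then, once.
The state is a dict: "time": time; "joint_positions": joint angles; "dq": joint speeds; "joint_torque": joint torques, N m; "ee_pos": TCP position; "eef_rot": TCP orientation; "ft_force": force on the tool from outside, world axes, zero at the start; "wrist_torque": the same for the moment, N m; "gripper_width": opening from 0.0 (shut) to 1.0 (fully open); "finger_force": force on a finger pad.
Only numpy, scipy, OpenCV 4.12 (cv2) and the standard library are available. Lean on these libraries where they do the work, as an engineer would, in place of code of your own. Each camera call takes 0.05 s, during which the arm holds its last target. There are 200 camera calls.

## Working session

There is one attempt and no reset: what is moved stays moved. The work goes in short steps, Python scripts to look and compute and a tool call to move; the robot and the scene stay as the last step left them, time stands still between calls to the robot, and variables do not carry over. Pictures are saved under pics/ and viewed, at most 14 in all, crops included, and the job is handed in when it is done.

Besides the shell and the picture viewer there is one more tool, called after "Call:" as name([rows], argument=value, ...), one row to a line, values as JSON. carry_out: Moves the arm, as the interface text tells. Its arguments: {"type":"object","properties":{"series":{"type":"array"}},"required":["series"]}

```bash
mkdir -p pics; cat > h.py <<'E'
import numpy as np, cv2, pickle
from station import manip, get_image
from scipy.spatial.transform import Rotation as R
def grab(n,f):
    d=get_image(n); pickle.dump(d,open(f'pics/{f}.pkl','wb')); cv2.imwrite(f'pics/{f}.png',d['color'][:,:,::-1]); return d
def load(f): return pickle.load(open(f'pics/{f}.pkl','rb'))
def ray(d,px):
    px=np.asarray(px,float).reshape(-1,1,2)
    u=cv2.undistortPoints(px,np.array(d['K']),np.array(d['dist'])).reshape(-1,2)
    T=np.array(d['world_to_cam']); Rm=T[:3,:3]; c=-Rm.T@T[:3,3]
    return c,np.c_[u,np.ones(len(u))]@Rm
def onz(d,px,z):
    c,v=ray(d,px); return c+v*((z-c[2])/v[:,2])[:,None]
def pts(d):
    h,w=d['depth'].shape; g=np.stack(np.meshgrid(np.arange(w),np.arange(h)),-1).reshape(-1,2)
    c,v=ray(d,g); return (c+v*d['depth'].reshape(-1,1)).reshape(h,w,3)
E
python3 - <<'E'
from h import *
for n in('scene','top','wrist'):
    d=grab(n,n+'0'); T=np.array(d['world_to_cam']); print(n,-T[:3,:3].T@T[:3,3],T[2,:3],d['K'][0][0],d['dist'])
s=manip.get_state(); print(s)
a=load('scene0')['color'];b=load('top0')['color']
cv2.imwrite('pics/both0.png',cv2.resize(np.vstack([a,b])[:,:,::-1],None,fx=.7,fy=.7))
E
```

```text
scene [1.22325888 0.29116643 1.22320664] [-0.46198884 -0.20827387 -0.8620837 ] 498.8496293290583 [-0.05267439  0.          0.          0.          0.        ]
top [0.41214419 0.00651823 1.79066445] [ 0.08890301  0.00128161 -0.99603946] 498.39213433168624 [0.05551467 0.         0.         0.         0.        ]
wrist [0.22729467 0.61321422 0.37261973] [ 0.2599904 -0.1350892 -0.956115 ] 352.8653486147069 [-0.07102249  0.          0.          0.          0.        ]
{'time': 0.15, 'joint_positions': array([-1.19881308,  0.38365138,  0.04384501,  1.59917927, -0.01788524,
        1.16120051, -0.04988111]), 'dq': array([ 6.84466225e-05, -2.67248842e-04, -2.56119799e-04, -6.58848981e-03,
        7.00491681e-04,  1.24022848e-03, -8.97264144e-05]), 'joint_torque': array([ 2.11680031e-03, -4.34049654e+01,  1.02698062e+00, -2.49980575e+01,
        1.08099179e-02,  7.23978810e-03, -1.51184452e-05]), 'ee_pos': array([0.29406675, 0.57926438, 0.40358851]), 'eef_rot': array([-1.80287838e-04,  2.32688460e-01,  9.72550787e-01, -1.00707953e-03]), 'ft_force': array([-0.23955098,  0.06425684,  0.42707488]), 'wrist_torque': array([0.00914488, 0.04213829, 0.04683206]), 'finger_force': 0.0, 'gripper_width': 0.9986854325089081}
```

View pics/top0.png

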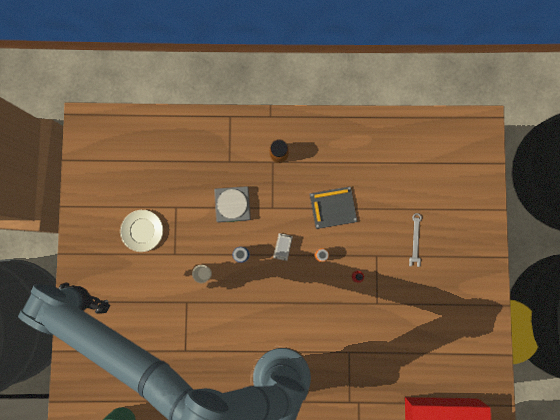

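View pics/scene0.png

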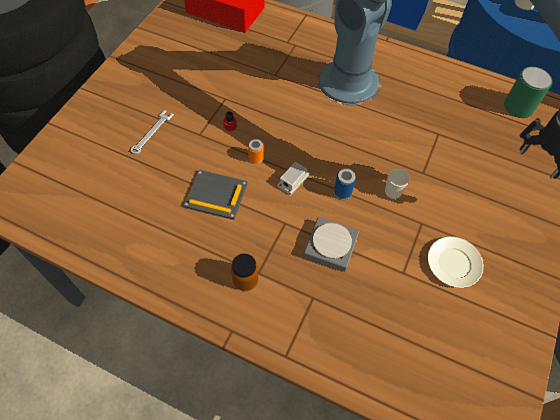

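```bash
python3 - <<'E'
from h import *
for n in('top0','scene0'):
    d=load(n); P=pts(d); m=((P[...,2]>.006)&(P[...,2]<.2)&(d['depth']>0)&(P[...,0]>.3)&(P[...,0]<1.0)&(abs(P[...,1])<.6)).astype(np.uint8)
    k,l,st,_=cv2.connectedComponentsWithStats(m)
    print(n)
    for i in range(1,k):
        if st[i,4]<25: continue
        q=P[l==i]; zt=np.percentile(q[:,2],95); t=q[q[:,2]>zt-.006]
        print(st[i], 'ztop %.3f'%zt,'ctr',t[:,:2].mean(0).round(3),'ext',np.ptp(t[:,:2],axis=0).round(3),d['color'][l==i].mean(0).round())
    print('table z',np.median(P[(abs(P[...,1])<.5)&(P[...,0]>.3)&(P[...,0]<.9)][:,2]))
E
```

```text
top0
[270 139  19  24 352] ztop 0.104 ctr [0.789 0.013] ext [0.057 0.055] [57. 44. 34.]
[ 213  186   39   38 1168] ztop 0.045 ctr [0.601 0.179] ext [0.11  0.099] [154. 149. 135.]
[ 310  186   48   43 1363] ztop 0.023 ctr [ 0.607 -0.169] ext [0.145 0.157] [98. 92. 72.]
[121 209  42  43 851] ztop 0.020 ctr [0.502 0.5  ] ext [0.146 0.144] [209. 205. 178.]
[138 224  12  10  26] ztop 0.012 ctr [0.51  0.495] ext [0.032 0.039] [220. 216. 186.]
[273 233  20  28 351] ztop 0.046 ctr [ 0.451 -0.002] ext [0.077 0.049] [146. 142. 132.]
[409 233  11  35  95] ztop 0.014 ctr [ 0.446 -0.467] ext [0.121 0.031] [160. 154. 143.]
[232 246  18  18 217] ztop 0.091 ctr [0.423 0.144] ext [0.048 0.044] [112. 113. 111.]
[315 247  14  15 152] ztop 0.069 ctr [ 0.424 -0.138] ext [0.034 0.038] [147. 122. 101.]
[191 265  20  19 188] ztop 0.078 ctr [0.352 0.279] ext [0.061 0.059] [122. 114.  96.]
[351 270  13  12 121] ztop 0.059 ctr [ 0.351 -0.265] ext [0.021 0.021] [72. 32. 28.]
table z -5.849224203979819e-05
scene0
[131 110  43  45 245] ztop 0.013 ctr [ 0.482 -0.47 ] ext [0.188 0.047] [183. 178. 168.]
[223 111  14  20 201] ztop 0.060 ctr [ 0.354 -0.264] ext [0.025 0.022] [71. 22. 18.]
[247 140  17  24 320] ztop 0.068 ctr [ 0.429 -0.135] ext [0.044 0.039] [165. 107.  54.]
[277 162  32  33 559] ztop 0.044 ctr [0.458 0.   ] ext [0.081 0.055] [160. 153. 140.]
[334 169  22  31 518] ztop 0.088 ctr [0.428 0.147] ext [0.048 0.05 ] [ 74.  90. 105.]
[385 168  25  30 543] ztop 0.075 ctr [0.358 0.28 ] ext [0.067 0.06 ] [134. 125. 105.]
[ 183  170   64   50 2044] ztop 0.022 ctr [ 0.617 -0.161] ext [0.141 0.152] [104.  95.  70.]
[ 303  217   56   55 1943] ztop 0.043 ctr [0.607 0.183] ext [0.114 0.112] [161. 153. 139.]
[ 427  237   57   51 1770] ztop 0.020 ctr [0.505 0.506] ext [0.15  0.149] [228. 222. 194.]
[231 254  27  38 839] ztop 0.103 ctr [0.795 0.018] ext [0.059 0.058] [68. 44. 22.]
table z 0.0007174889721380806
```

View pics/wrist0.png

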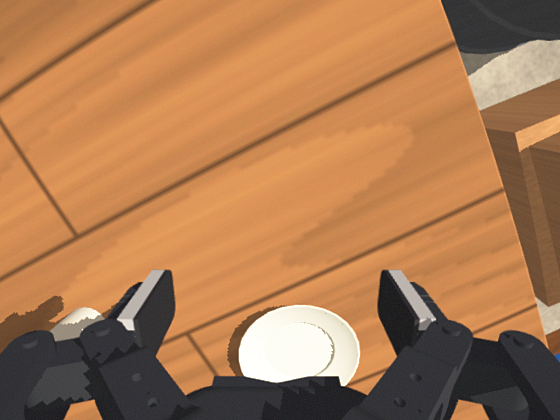

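Call:
carry_out([
  [0,0,-9,0,0,0,1],
  [0,0,-9,0,0,0,1],
  [0,0,-9,0,0,0,1],
  [0,0,0,-0.0155,-0.048,0,1],
  [0,0,0,-0.0155,-0.048,0,1],
])

```text
time: 0.78
ee_pos: [0.3253, 0.4828, 0.404]
eef_rot: [-0.0, -0.002, 1.0, -0.0]
ft_force: [1.2, -0.3, 0.5]
gripper_width: 1.0
finger_force: 0.0
```

Call:
carry_out([
  [0,0,0,-0.0155,-0.048,0,1],
  [0,0,0,-0.0155,-0.048,0,1],
  [0,0,0,-0.0155,-0.048,0,1],
  [0,0,0,-0.0155,-0.048,0,1],
  [0,0,0,-0.0155,-0.048,0,1],
])

```text
time: 1.4
ee_pos: [0.4034, 0.2419, 0.4045]
eef_rot: [-0.0, -0.001, 1.0, -0.0]
ft_force: [0.4, -0.0, 0.4]
gripper_width: 0.997
finger_force: 0.0
```

Call:
carry_out([
  [0,0,0,-0.0155,-0.048,0,1],
  [0,0,0,-0.0155,-0.048,0,1],
  [0,0,0,-0.0155,-0.048,0,1],
  [0,0,0,-0.0155,-0.048,0,1],
  [0,0,0,-0.0155,-0.048,0,1],
])

```text
time: 2.02
ee_pos: [0.4811, 0.0023, 0.4046]
eef_rot: [0.0, -0.001, 1.0, 0.0]
ft_force: [-0.4, -0.3, -0.1]
gripper_width: 0.999
finger_force: 0.0
```

```bash
cat >> h.py <<'E'
def pose():
    s=manip.get_state(); q=s['eef_rot']; M=R.from_quat([q[1],q[2],q[3],q[0]]).as_matrix()
    return np.array(s['ee_pos']),M,s
def go(x,y,z,head):
    """print turn (deg, tool z) then shift in tool axes after the turn, to put TCP at xyz with tool-y heading (deg)"""
    p,M,s=pose(); h=np.degrees(np.arctan2(M[1,1],M[0,1])); t=np.radians(head)
    D=np.array([[-np.sin(t),np.cos(t),0],[np.cos(t),np.sin(t),0],[0,0,-1]])
    print('t %.2f at'%s['time'],p.round(4),'head %.2f'%h,'tilt',M[:2,2].round(4),'F',np.round(s['ft_force'],1),'w %.3f'%s['gripper_width'],'q7 %.2f'%s['joint_positions'][6])
    print('  turn %.2f'%(-((head-h+180)%360-180)),'shift',(D@(np.array([x,y,z])-p)).round(4))
E
python3 - <<'E'
from h import *
go(.48,0,.4,90); grab('wrist','w1')
E
```

```text
t 2.02 at [0.4811 0.0023 0.4046] head 90.09 tilt [0.0001 0.0003] F [-0.4 -0.3 -0.1] w 0.999 q7 1.51
  turn 0.09 shift [ 0.0011 -0.0023  0.0046]
```

View pics/w1.png

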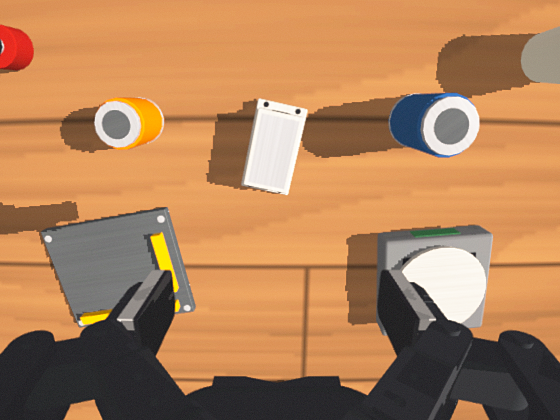

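```bash
cat >> h.py <<'E'
def blob(d,ctr,rad,z0,z1,zp=None):
    """mask by height about ctr; returns mean depth height, points of the largest contour cast on plane zp"""
    P=pts(d); m=((np.hypot(P[...,0]-ctr[0],P[...,1]-ctr[1])<rad)&(P[...,2]>z0)&(P[...,2]<z1)&(d['depth']>0)).astype(np.uint8)
    m=cv2.morphologyEx(m,cv2.MORPH_OPEN,np.ones((3,3),np.uint8))
    cs,_=cv2.findContours(m,cv2.RETR_EXTERNAL,cv2.CHAIN_APPROX_NONE); c=max(cs,key=cv2.contourArea)
    zm=np.median(P[m>0][:,2]); return zm,onz(d,c.reshape(-1,2),zm if zp is None else zp)[:,:2]
def rect(q):
    (c,wh,a)=cv2.minAreaRect((q*1000).astype(np.float32)); 
    if wh[0]<wh[1]: wh=wh[::-1]; a+=90
    return np.array(c)/1000,np.round(wh,1),(a+90)%180-90   # centre m, mm, long-axis heading deg
def circ(q):
    (c,r)=cv2.minEnclosingCircle((q*1000).astype(np.float32)); A=np.c_[2*q,np.ones(len(q))]
    s=np.linalg.lstsq(A,(q**2).sum(1),rcond=None)[0]; return s[:2].round(4),round(2000*np.sqrt(s[2]+s[0]**2+s[1]**2),1)
E
python3 - <<'E'
from h import *
d=load('w1')
z,q=blob(d,(.455,0),.08,.030,.05); print('casting',z,rect(q))
z,q=blob(d,(.427,.146),.06,.076,.1); print('resin',z,circ(q))
z,q=blob(d,(.427,-.137),.06,.056,.08); print('hard',z,circ(q))
z,q=blob(d,(.605,.18),.1,.036,.05); print('pan',z,circ(q))
z,q=blob(d,(.605,.18),.1,.025,.05); print('scale',z,rect(q))
z,q=blob(d,(.61,-.165),.12,.005,.03,.012); print('fix',z,rect(q))
E
```

```text
casting 0.04028374150281794 (array([ 0.45187988, -0.0008401 ]), array([74.9, 43.8]), -12.290512084960938)
resin 0.0849499368604256 (array([0.4241, 0.1417]), np.float64(52.0))
hard 0.06485038001999571 (array([ 0.4242, -0.1333]), np.float64(44.1))
pan 0.03995699407960446 (array([0.5935, 0.1875]), np.float64(88.5))
scale 0.039241851766121494 (array([0.59613361, 0.17565308]), array([119.3, 116.6]), 4.845160007476807)
fix 0.012000960845762298 (array([ 0.59370251, -0.17932869]), array([152.8, 131.3]), -80.09328365325928)
```

```bash
python3 - <<'E'
from h import *
go(.452,-.0008,.188,77.7)
E
```

```text
t 2.08 at [ 0.4824 -0.0055  0.4051] head 89.51 tilt [ 0.0027 -0.005 ] F [ 1.6 -5.   0.4] w 0.999 q7 1.51
  turn 11.81 shift [ 0.0307 -0.0019  0.2171]
```

Call:
carry_out([
  [0,0,6,0,0,0,1],
  [0,0,6.2,0,0,0,1],
  [0,0,0,0.015,0,0.04,1],
  [0,0,0,0.015,0,0.04,1],
  [0,0,0,0,0,0,1],
])

```text
time: 2.7
ee_pos: [0.4488, 0.0103, 0.3216]
eef_rot: [-0.004, 0.105, 0.994, -0.001]
ft_force: [0.4, 0.1, 0.3]
gripper_width: 0.999
finger_force: 0.0
```

```bash
python3 - <<'E'
from h import *
go(.452,-.0008,.188,77.7); d=grab('wrist','w2'); go(.452,-.0008,.188,77.7)
z,q=blob(d,(.455,0),.08,.030,.05); print('casting',z,rect(q))
E
```

```text
t 2.70 at [0.4488 0.0103 0.3216] head 77.92 tilt [-0.0091 -0.0015] F [0.4 0.1 0.3] w 0.999 q7 1.30
  turn 0.22 shift [-0.0055 -0.0101  0.1336]
t 2.75 at [0.451  0.0102 0.3239] head 77.90 tilt [-0.003  -0.0008] F [ 0.8 -1.4 -0.5] w 1.000 q7 1.30
  turn 0.20 shift [-0.0034 -0.0106  0.1359]
casting 0.04027680303931436 (array([ 0.45123892, -0.00056663]), array([75.3, 43.7]), -12.310943603515625)
```

Call:
carry_out([
  [0,0,0.2,-0.0035,-0.0106,0.02,1],
  [0,0,0,0,0,0.04,1],
  [0,0,0,0,0,0.04,1],
  [0,0,0,0,0,0.02,1],
  [0,0,0,0,0,0,1],
])

```text
time: 3.38
ee_pos: [0.4544, -0.0008, 0.2051]
eef_rot: [0.0, 0.107, 0.994, -0.0]
ft_force: [-0.9, -0.0, 0.5]
gripper_width: 0.999
finger_force: 0.0
```

```bash
python3 - <<'E'
from h import *
go(.4516,-.0006,.188,77.7)
E
```

```text
t 3.38 at [ 0.4544 -0.0008  0.2051] head 77.70 tilt [ 0.0006 -0.0003] F [-0.9 -0.   0.5] w 0.999 q7 1.46
  turn -0.00 shift [ 0.0027 -0.0004  0.0171]
```

Call:
carry_out([
  [0,0,0,0.002,0,0.017,1],
  [0,0,0,0,0,0,0.6],
  [0,0,0,0,0,0,0.3],
  [0,0,0,0,0,0,0],
  [0,0,0,0,0,0,0],
])

```text
time: 4.0
ee_pos: [0.4524, -0.0006, 0.1894]
eef_rot: [0.002, 0.107, 0.994, 0.0]
ft_force: [0.0, 0.0, 6.5]
gripper_width: 0.504
finger_force: 62.7
```

Call:
carry_out([
  [0,0,0,0,0,0,0],
  [0,0,0,0,0,0,0],
  [0,0,0,0,0,0,0],
])

```text
time: 4.38
ee_pos: [0.4524, -0.0006, 0.1894]
eef_rot: [0.002, 0.107, 0.994, 0.0]
ft_force: [-0.6, -0.6, 5.3]
gripper_width: 0.5
finger_force: 62.7
```

Call:
carry_out([
  [0,0,0,0,0,-0.03,0],
  [0,0,0,0,0,-0.05,0],
  [0,0,0,0,0,-0.05,0],
  [0,0,9.7,0,0,-0.02,0],
  [0,0,9.7,0,0,0,0],
])

```text
time: 5.0
ee_pos: [0.4517, -0.0007, 0.3403]
eef_rot: [0.002, 0.276, 0.961, 0.002]
ft_force: [-0.8, 0.8, -2.7]
gripper_width: 0.503
finger_force: 62.5
```

Call:
carry_out([
  [0,0,9.7,0,0,0,0],
  [0,0,9.7,0,0,0,0],
  [0,0,9.7,0,0,0,0],
  [0,0,9.7,0,0,0,0],
  [0,0,9.7,0,0,0,0],
])

```text
time: 5.62
ee_pos: [0.4504, -0.0007, 0.3377]
eef_rot: [-0.0, 0.646, 0.763, -0.0]
ft_force: [-0.9, -0.2, -2.9]
gripper_width: 0.503
finger_force: 62.4
```

Call:
carry_out([
  [0,0,0,-0.0445,0.0173,0,0],
  [0,0,0,-0.0445,0.0173,0,0],
  [0,0,0,-0.0445,0.0173,0,0],
  [0,0,0,-0.0445,0.0173,0,0],
  [0,0,0,-0.0445,0.0173,0,0],
])

```text
time: 6.25
ee_pos: [0.5744, -0.2059, 0.3376]
eef_rot: [-0.0, 0.644, 0.765, 0.0]
ft_force: [-0.3, 0.4, -1.3]
gripper_width: 0.502
finger_force: 62.3
```

Call:
carry_out([
  [0,0,0,-0.0445,0.0173,0,0],
  [0,0,0,0,0,0,0],
  [0,0,0,0,0,0,0],
])

```text
time: 6.62
ee_pos: [0.5982, -0.2455, 0.3371]
eef_rot: [-0.001, 0.644, 0.765, -0.0]
ft_force: [-0.5, -0.2, -2.7]
gripper_width: 0.499
finger_force: 62.4
```

```bash
python3 - <<'E'
from h import *
go(.6,-.245,.36,9.9); d=grab('wrist','w3')
z,q=blob(d,(.6,-.17),.13,.005,.03,.012); print('fix',z,rect(q))
E
```

```text
t 6.62 at [ 0.5982 -0.2455  0.3371] head 9.76 tilt [-0.0018  0.0014] F [-0.5 -0.2 -2.7] w 0.499 q7 0.75
  turn -0.14 shift [ 0.0002  0.0019 -0.0229]
fix 0.012170928409951709 (array([ 0.59513721, -0.17980804]), array([149.2, 129.9]), -79.83703422546387)
```

View pics/w3.png

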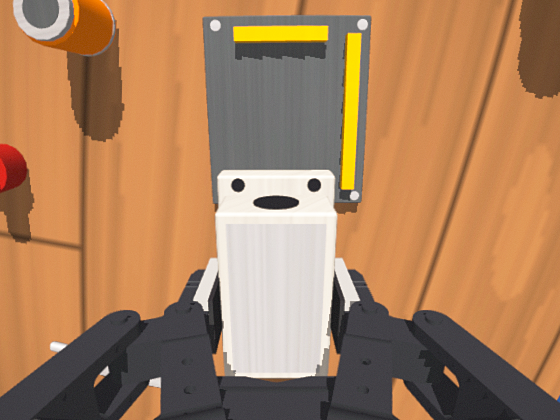

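```bash
python3 - <<'E'
from h import *
d=load('w3'); hsv=cv2.cvtColor(d['color'],cv2.COLOR_RGB2HSV)
m=cv2.inRange(hsv,(22,150,120),(35,255,255)); cs,_=cv2.findContours(m,cv2.RETR_EXTERNAL,cv2.CHAIN_APPROX_NONE)
a=np.radians(10.16); Rf=np.array([[np.cos(a),-np.sin(a)],[np.sin(a),np.cos(a)]])
for c in cs:
    if cv2.contourArea(c)>200:
        q=onz(d,c.reshape(-1,2),.022)[:,:2]; r=rect(q); print(r, 'in fixture',((r[0]-[.5951,-.1798])@Rf).round(4))
go(.6082,-.1734,.215,10.16)
E
```

```text
(array([ 0.64426434, -0.17105545]), array([119.1,  10.1]), -79.76237106323242) in fixture [ 0.0499 -0.0001]
(array([ 0.5798418 , -0.12212621]), array([69.5,  9.8]), 9.960216522216797) in fixture [-0.0048  0.0595]
t 6.67 at [ 0.5983 -0.2446  0.3371] head 9.85 tilt [-0.0015  0.002 ] F [-0.2 -0.8 -2.9] w 0.502 q7 0.75
  turn -0.31 shift [0.0683 0.0223 0.1221]
```

Call:
carry_out([
  [0,0,-0.3,0.034,0.011,0,0],
  [0,0,0,0.034,0.011,0,0],
  [0,0,0,0,0,0.05,0],
  [0,0,0,0,0,0.05,0],
  [0,0,0,0,0,0.02,0],
])

```text
time: 7.3
ee_pos: [0.6066, -0.1722, 0.2144]
eef_rot: [-0.004, 0.641, 0.767, -0.001]
ft_force: [-0.4, 0.0, -2.7]
gripper_width: 0.501
finger_force: 62.2
```

Call:
carry_out([
  [0,0,0,0,0,0,0],
  [0,0,0,0,0,0,0],
])

```text
time: 7.55
ee_pos: [0.6098, -0.1757, 0.22]
eef_rot: [0.002, 0.642, 0.766, 0.001]
ft_force: [0.5, -0.5, -2.4]
gripper_width: 0.499
finger_force: 62.2
```

```bash
python3 - <<'E'
from h import *
go(.6082,-.1734,.202,10.16)
E
```

```text
t 7.55 at [ 0.6098 -0.1757  0.22  ] head 10.08 tilt [ 0.004  -0.0009] F [ 0.5 -0.5 -2.4] w 0.499 q7 0.70
  turn -0.08 shift [ 0.0025 -0.0011  0.018 ]
```

Call:
carry_out([
  [0,0,0,0.002,-0.001,0.01,0],
  [0,0,0,0,0,0.005,0],
  [0,0,0,0,0,0,0],
  [0,0,0,0,0,0,0],
])

```text
time: 8.05
ee_pos: [0.6073, -0.1735, 0.2027]
eef_rot: [0.0, 0.642, 0.766, -0.0]
ft_force: [0.2, -0.3, -2.3]
gripper_width: 0.499
finger_force: 62.3
```

Call:
carry_out([
  [0,0,0,0,0,0.002,0],
  [0,0,0,0,0,0,0],
  [0,0,0,0,0,0,0],
])

```text
time: 8.43
ee_pos: [0.6076, -0.1736, 0.2015]
eef_rot: [0.0, 0.642, 0.767, 0.0]
ft_force: [-1.3, 0.4, 4.5]
gripper_width: 0.503
finger_force: 63.2
```

Call:
carry_out([
  [0,0,0,0,0,0.001,0],
  [0,0,0,0,0,0,0],
  [0,0,0,0,0,0,0],
])

```text
time: 8.8
ee_pos: [0.6076, -0.1737, 0.2015]
eef_rot: [0.0, 0.642, 0.766, 0.0]
ft_force: [-2.6, 1.9, 9.7]
gripper_width: 0.503
finger_force: 63.9
```

Call:
carry_out([
  [0,0,0,0,0.003,0,0],
  [0,0,0,0,0.003,0,0],
  [0,0,0,0,0.002,0,0],
  [0,0,0,0,0,0,0],
])

```text
time: 9.3
ee_pos: [0.6123, -0.174, 0.2016]
eef_rot: [-0.004, 0.643, 0.766, -0.002]
ft_force: [-12.4, 2.0, 18.3]
gripper_width: 0.502
finger_force: 64.9
```

Call:
carry_out([
  [0,0,0,0.003,0,0,0],
  [0,0,0,0.003,0,0,0],
  [0,0,0,0.002,0,0,0],
  [0,0,0,0,0,0,0],
])

```text
time: 9.8
ee_pos: [0.6134, -0.1687, 0.2015]
eef_rot: [0.003, 0.643, 0.766, -0.002]
ft_force: [-1.5, -5.6, 5.8]
gripper_width: 0.503
finger_force: 63.4
```

```bash
python3 - <<'E'
from h import *
go(.6130,-.1664,.2015,10.16)
E
```

```text
t 9.80 at [ 0.6134 -0.1687  0.2015] head 9.92 tilt [ 0.0022 -0.0064] F [-1.5 -5.6  5.8] w 0.503 q7 0.70
  turn -0.24 shift [0.0023 0.     0.    ]
```

Call:
carry_out([
  [0,0,0,0.002,0.001,0,0],
  [0,0,0,0.002,0.001,0,0],
  [0,0,0,0,0,0,0],
  [0,0,0,0,0,0,0],
])

```text
time: 10.3
ee_pos: [0.6135, -0.1676, 0.2017]
eef_rot: [0.004, 0.644, 0.765, -0.004]
ft_force: [-3.9, -9.2, 7.2]
gripper_width: 0.502
finger_force: 63.6
```

Call:
carry_out([
  [0,0,0,0.001,0.001,0,0],
  [0,0,0,0,0,0,0],
  [0,0,0,0,0,0,0],
])

```text
time: 10.68
ee_pos: [0.6137, -0.1674, 0.2017]
eef_rot: [0.004, 0.644, 0.765, -0.005]
ft_force: [-5.1, -9.5, 6.8]
gripper_width: 0.502
finger_force: 63.7
```

```bash
python3 - <<'E'
from h import *
go(.6130,-.1664,.2015,10.16)
E
```

```text
t 10.68 at [ 0.6137 -0.1674  0.2017] head 9.75 tilt [-0.0004 -0.0117] F [-5.1 -9.5  6.8] w 0.502 q7 0.69
  turn -0.41 shift [ 0.0012 -0.0005  0.0002]
```

Call:
carry_out([
  [0,0,0,-0.002,-0.001,0,0],
  [0,0,0,0,0,0,0],
  [0,0,0,0,0,0,0.7],
  [0,0,0,0,0,0,1],
  [0,0,0,0,0,0,1],
])

```text
time: 11.3
ee_pos: [0.6156, -0.1596, 0.1993]
eef_rot: [-0.0, 0.642, 0.767, 0.0]
ft_force: [0.0, -0.9, -0.8]
gripper_width: 1.003
finger_force: 0.0
```

Call:
carry_out([
  [0,0,0,0,0,-0.02,1],
  [0,0,0,0,0,-0.05,1],
  [0,0,0,0,0,-0.05,1],
  [0,0,0,-0.04,0,-0.03,1],
  [0,0,0,-0.03,0,0,1],
])

```text
time: 11.92
ee_pos: [0.6289, -0.2316, 0.3559]
eef_rot: [0.005, 0.642, 0.767, 0.002]
ft_force: [0.1, -0.7, -0.2]
gripper_width: 0.999
finger_force: 0.0
```

Call:
carry_out([
  [0,0,0,0,0,0,1],
  [0,0,0,0,0,0,1],
])

```text
time: 12.18
ee_pos: [0.6275, -0.2289, 0.35]
eef_rot: [-0.0, 0.642, 0.767, 0.001]
ft_force: [-0.0, 1.0, -0.1]
gripper_width: 1.003
finger_force: 0.0
```

```bash
cat >> h.py <<'E'
FC=np.array([.5951,-.1798]); FA=np.radians(10.16); RF=np.array([[np.cos(FA),-np.sin(FA)],[np.sin(FA),np.cos(FA)]])
E
python3 - <<'E'
from h import *
go(.6,-.245,.34,10.16); d=grab('wrist','w4')
z,q=blob(d,(.613,-.166),.07,.042,.06); r=rect(q); print('cast',z,r,((r[0]-FC)@RF).round(4))
hsv=cv2.cvtColor(d['color'],cv2.COLOR_RGB2HSV); m=cv2.inRange(hsv,(22,150,120),(35,255,255)); cs,_=cv2.findContours(m,cv2.RETR_EXTERNAL,cv2.CHAIN_APPROX_NONE)
for c in cs:
    if cv2.contourArea(c)>200:
        r=rect(onz(d,c.reshape(-1,2),.022)[:,:2]); print(r,((r[0]-FC)@RF).round(4))
E
```

```text
t 12.18 at [ 0.6275 -0.2289  0.35  ] head 10.12 tilt [0.0002 0.0012] F [-0.   1.  -0.1] w 1.003 q7 0.71
  turn -0.04 shift [-0.011  -0.0299  0.01  ]
cast 0.052311339243449606 (array([ 0.61332849, -0.16920303]), array([73.9, 43.3]), -80.0421257019043) [0.0198 0.0072]
(array([ 0.64427875, -0.17089542]), array([119. ,   9.8]), -79.94025421142578) [0.05   0.0001]
(array([ 0.57971564, -0.12223897]), array([69.6,  9.8]), 9.67781925201416) [-0.005   0.0594]
```

View pics/w4.png

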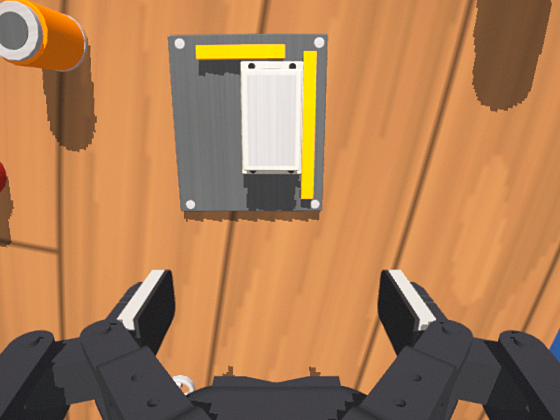

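Call:
carry_out([
  [0,0,0,-0.001,-0.003,0,0],
  [0,0,0,0,0,0.03,0],
  [0,0,0,0,0,0.05,0],
  [0,0,0,0,0,0.04,0],
  [0,0,0,0,0,0.02,0],
])

```text
time: 12.85
ee_pos: [0.6236, -0.2296, 0.2066]
eef_rot: [-0.002, 0.642, 0.767, -0.001]
ft_force: [-0.7, -0.1, 1.1]
gripper_width: -0.002
finger_force: 0.0
```

Call:
carry_out([
  [0,0,0,0,0,0,0],
  [0,0,0,0,0,0,0],
  [0,0,0,0,0,0,0],
])

```text
time: 13.22
ee_pos: [0.6257, -0.2319, 0.2119]
eef_rot: [0.002, 0.642, 0.766, 0.001]
ft_force: [-0.7, 0.7, 1.2]
gripper_width: -0.003
finger_force: 0.0
```

```bash
python3 - <<'E'
from h import *
go(.6245,-.2304,.204,10.16); p,_,_=pose(); print(((p[:2]-FC)@RF).round(4))
E
```

```text
t 13.22 at [ 0.6257 -0.2319  0.2119] head 10.08 tilt [ 0.0037 -0.0011] F [-0.7  0.7  1.2] w -0.003 q7 0.79
  turn -0.08 shift [ 0.0016 -0.0009  0.0079]
[ 0.0209 -0.0566]
```

Call:
carry_out([
  [0,0,0,0.002,-0.001,0.006,0],
  [0,0,0,0.005,0,0,0],
  [0,0,0,0.004,0,0,0],
  [0,0,0,0.002,0,0,0],
  [0,0,0,0,0,0,0],
])

```text
time: 13.85
ee_pos: [0.6215, -0.2183, 0.2037]
eef_rot: [-0.0, 0.642, 0.767, 0.0]
ft_force: [-0.4, -0.6, -0.8]
gripper_width: 0.003
finger_force: 0.0
```

Call:
carry_out([
  [0,0,0,0.0015,0,0,0],
  [0,0,0,0.0015,0,0,0],
  [0,0,0,0,0,0,0],
])

```text
time: 14.22
ee_pos: [0.6208, -0.2163, 0.2038]
eef_rot: [0.0, 0.642, 0.766, -0.0]
ft_force: [0.8, -0.6, 0.1]
gripper_width: 0.003
finger_force: 0.7
```

Call:
carry_out([
  [0,0,0,0.001,0,0,0],
  [0,0,0,0.001,0,0,0],
  [0,0,0,0,0,0,0],
])

```text
time: 14.6
ee_pos: [0.6207, -0.2142, 0.2039]
eef_rot: [0.001, 0.642, 0.766, -0.0]
ft_force: [-0.0, -1.7, 0.0]
gripper_width: -0.005
finger_force: 1.4
```

```bash
python3 - <<'E'
from h import *
go(.6245,-.2304,.204,10.16); p,_,_=pose(); print(((p[:2]-FC)@RF).round(4))
E
```

```text
t 14.60 at [ 0.6207 -0.2142  0.2039] head 10.08 tilt [ 0.0009 -0.0012] F [-0.  -1.7  0. ] w -0.005 q7 0.77
  turn -0.08 shift [-0.0166  0.0009 -0.0001]
[ 0.0191 -0.0384]
```

Call:
carry_out([
  [0,0,0,0.001,0,0,0],
  [0,0,0,0.001,0,0,0],
  [0,0,0,0,0,0,0],
])

```text
time: 14.98
ee_pos: [0.6204, -0.2137, 0.2045]
eef_rot: [0.002, 0.643, 0.766, -0.001]
ft_force: [2.0, -6.3, -0.2]
gripper_width: -0.002
finger_force: 2.7
```

Call:
carry_out([
  [0,0,0,0.001,0,0,0],
  [0,0,0,0.001,0,0,0],
  [0,0,0,0,0,0,0],
])

```text
time: 15.35
ee_pos: [0.6202, -0.2131, 0.205]
eef_rot: [0.003, 0.643, 0.766, -0.001]
ft_force: [2.5, -6.1, -0.3]
gripper_width: -0.001
finger_force: 3.6
```

```bash
python3 - <<'E'
from h import *
go(.6245,-.2304,.204,10.16); p,_,_=pose(); print(((p[:2]-FC)@RF).round(4))
E
```

```text
t 15.35 at [ 0.6202 -0.2131  0.205 ] head 9.97 tilt [ 0.0039 -0.0061] F [ 2.5 -6.1 -0.3] w -0.001 q7 0.77
  turn -0.19 shift [-0.0178  0.0012  0.001 ]
[ 0.0188 -0.0372]
```

Call:
carry_out([
  [0,0,0,-0.015,0,0,0],
  [0,0,0,-0.02,0,-0.04,0],
  [0,0,0,0,0,-0.05,1],
  [0,0,0,0,0,-0.05,1],
  [0,0,0,0,0,0,1],
])

```text
time: 15.98
ee_pos: [0.6277, -0.2447, 0.349]
eef_rot: [0.003, 0.642, 0.767, 0.003]
ft_force: [0.3, 0.3, 1.3]
gripper_width: 0.633
finger_force: 0.0
```

Call:
carry_out([
  [0,0,0,0,0,0,1],
  [0,0,0,0,0,0,1],
])

```text
time: 16.23
ee_pos: [0.6253, -0.2432, 0.3412]
eef_rot: [-0.002, 0.642, 0.767, -0.001]
ft_force: [-0.5, -0.3, -0.6]
gripper_width: 0.996
finger_force: 0.0
```

```bash
python3 - <<'E'
from h import *
d=grab('wrist','w5')
z,q=blob(d,(.613,-.166),.07,.042,.06); r=rect(q); print('cast',z,r,((r[0]-FC)@RF).round(4))
hsv=cv2.cvtColor(d['color'],cv2.COLOR_RGB2HSV); m=cv2.inRange(hsv,(22,150,120),(35,255,255)); cs,_=cv2.findContours(m,cv2.RETR_EXTERNAL,cv2.CHAIN_APPROX_NONE)
for c in cs:
    if cv2.contourArea(c)>200:
        r=rect(onz(d,c.reshape(-1,2),.022)[:,:2]); print(r,((r[0]-FC)@RF).round(4))
for k,c,zz in(('knob',(.353,-.265),(.048,.07)),):
    try: z,q=blob(d,c,.05,*zz); print(k,z,circ(q))
    except Exception as e: print(k,e)
go(.353,-.265,.30,10.16)
E
```

```text
cast 0.052299467945069095 (array([ 0.61304407, -0.16705637]), array([73.1, 43.5]), -79.92709827423096) [0.0199 0.0094]
(array([ 0.64437024, -0.17095306]), array([119.4,   9.8]), -79.89842796325684) [0.0501 0.    ]
(array([ 0.57968579, -0.12214789]), array([69.1,  9.4]), 9.663252830505371) [-0.005   0.0595]
knob max() iterable argument is empty
t 16.27 at [ 0.6254 -0.2433  0.3413] head 10.11 tilt [-0.0042  0.0019] F [-0.8  1.3 -0.1] w 1.005 q7 0.74
  turn -0.05 shift [ 0.0267 -0.2719  0.0413]
```

Call:
carry_out([
  [0,0,0,0.0053,-0.0544,0,1],
  [0,0,0,0.0053,-0.0544,0,1],
  [0,0,0,0.0053,-0.0544,0,1],
  [0,0,0,0.0053,-0.0544,0,1],
  [0,0,0,0.0053,-0.0544,0,1],
])

```text
time: 16.9
ee_pos: [0.3514, -0.2656, 0.3426]
eef_rot: [-0.001, 0.642, 0.767, -0.001]
ft_force: [-0.0, 0.0, -0.1]
gripper_width: 1.001
finger_force: 0.0
```

Call:
carry_out([
  [0,0,0,0,0,0,1],
  [0,0,0,0,0,0,1],
])

```text
time: 17.15
ee_pos: [0.3538, -0.2655, 0.3435]
eef_rot: [0.0, 0.642, 0.767, 0.0]
ft_force: [1.0, 0.2, -0.7]
gripper_width: 0.999
finger_force: 0.0
```

```bash
python3 - <<'E'
from h import *
d=grab('wrist','w6')
z,q=blob(d,(.353,-.265),.05,.046,.07); print('knob',z,circ(q)); c=circ(q)[0]
hsv=cv2.cvtColor(d['color'],cv2.COLOR_RGB2HSV); m=cv2.inRange(hsv,(0,150,60),(8,255,255)); cs,_=cv2.findContours(m,cv2.RETR_EXTERNAL,cv2.CHAIN_APPROX_NONE); print('disc',rect(onz(d,max(cs,key=cv2.contourArea).reshape(-1,2),.028)[:,:2]))
go(c[0],c[1],.203,10)
E
```

```text
knob 0.05783727047465553 (array([ 0.3495, -0.2638]), np.float64(24.0))
disc (array([ 0.34988345, -0.2617561 ]), array([42.7, 40.1]), -81.2727165222168)
t 17.20 at [ 0.3546 -0.2655  0.3438] head 10.15 tilt [ 0.0004 -0.0006] F [-0.1  0.1 -0.4] w 1.003 q7 0.78
  turn 0.15 shift [ 0.0025 -0.0047  0.1408]
```

View pics/w6.png

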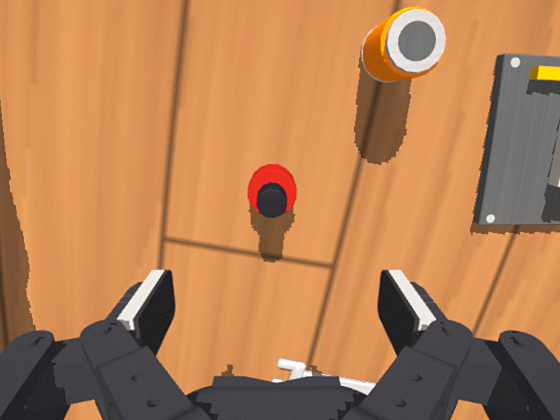

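Call:
carry_out([
  [0,0,0,0.0025,-0.0047,0.03,1],
  [0,0,0,0,0,0.05,1],
  [0,0,0,0,0,0.04,1],
  [0,0,0,0,0,0.015,1],
  [0,0,0,0,0,0,1],
])

```text
time: 17.82
ee_pos: [0.3493, -0.2636, 0.2071]
eef_rot: [-0.002, 0.641, 0.767, -0.001]
ft_force: [0.5, 0.3, 1.1]
gripper_width: 1.001
finger_force: 0.0
```

Call:
carry_out([
  [0,0,0,0,0,0,1],
])

```text
time: 17.95
ee_pos: [0.3498, -0.2644, 0.2091]
eef_rot: [0.001, 0.642, 0.767, -0.0]
ft_force: [0.9, -1.0, 0.5]
gripper_width: 0.996
finger_force: 0.0
```

```bash
python3 - <<'E'
from h import *
go(.3495,-.2638,.203,10)
E
```

```text
t 17.95 at [ 0.3498 -0.2644  0.2091] head 10.16 tilt [ 0.0008 -0.0011] F [ 0.9 -1.   0.5] w 0.996 q7 1.07
  turn 0.16 shift [ 0.0007 -0.0002  0.0061]
```

Call:
carry_out([
  [0,0,0,0.0007,0,0.006,1],
  [0,0,0,0,0,0,0],
  [0,0,0,0,0,0,0],
  [0,0,0,0,0,0,0],
  [0,0,0,0,0,0,0],
])

```text
time: 18.58
ee_pos: [0.3488, -0.2635, 0.203]
eef_rot: [0.0, 0.642, 0.767, 0.0]
ft_force: [0.7, 0.9, 2.5]
gripper_width: 0.263
finger_force: 58.5
```

Call:
carry_out([
  [0,0,0,0,0,0,0],
  [0,0,0,0,0,0,0],
])

```text
time: 18.82
ee_pos: [0.3488, -0.2635, 0.203]
eef_rot: [0.0, 0.642, 0.767, 0.0]
ft_force: [0.3, 1.7, 4.3]
gripper_width: 0.258
finger_force: 58.6
```

Call:
carry_out([
  [0,0,0,0,0,-0.02,0],
  [0,0,0,0,0,-0.05,0],
  [0,0,0,0,0,-0.05,0],
  [0,0,0,0,0,-0.01,0],
  [0,0,0,0,0,0,0],
])

```text
time: 19.45
ee_pos: [0.3477, -0.2628, 0.3318]
eef_rot: [-0.001, 0.642, 0.767, 0.0]
ft_force: [0.3, 1.1, -5.0]
gripper_width: 0.258
finger_force: 60.2
```

```bash
python3 - <<'E'
from h import *
go(.613,-.167,.30,10.16)
E
```

```text
t 19.45 at [ 0.3477 -0.2628  0.3318] head 10.11 tilt [-0.0007  0.0015] F [ 0.3  1.1 -5. ] w 0.258 q7 0.80
  turn -0.05 shift [0.0475 0.278  0.0318]
```

Call:
carry_out([
  [0,0,0,0.0095,0.0555,0,0],
  [0,0,0,0.0095,0.0555,0,0],
  [0,0,0,0.0095,0.0555,0,0],
  [0,0,0,0.0095,0.0555,0,0],
  [0,0,0,0.0095,0.0555,0,0],
])

```text
time: 20.08
ee_pos: [0.6135, -0.1668, 0.3276]
eef_rot: [-0.003, 0.642, 0.767, -0.002]
ft_force: [-0.2, -0.1, -3.8]
gripper_width: 0.263
finger_force: 60.0
```

Call:
carry_out([
  [0,0,0,0,0,0.03,0],
  [0,0,0,0,0,0.02,0],
  [0,0,0,0,0,0,0],
  [0,0,0,0,0,0,0],
])

```text
time: 20.58
ee_pos: [0.6124, -0.1693, 0.2824]
eef_rot: [-0.0, 0.643, 0.766, -0.0]
ft_force: [-0.5, -0.2, -3.7]
gripper_width: 0.262
finger_force: 60.3
```

```bash
python3 - <<'E'
from h import *
go(.613,-.167,.255,10.16)
E
```

```text
t 20.57 at [ 0.6124 -0.1693  0.2824] head 9.95 tilt [-0.0008 -0.0003] F [-0.5 -0.2 -3.7] w 0.262 q7 0.69
  turn -0.21 shift [0.0022 0.001  0.0274]
```

Call:
carry_out([
  [0,0,0,0.0022,0.001,0.015,0],
  [0,0,0,0,0,0.009,0],
  [0,0,0,0,0,0,0],
  [0,0,0,0,0,0,0],
])

```text
time: 21.08
ee_pos: [0.6139, -0.1658, 0.2588]
eef_rot: [0.0, 0.642, 0.767, 0.0]
ft_force: [0.1, -0.7, -4.6]
gripper_width: 0.259
finger_force: 60.4
```

Call:
carry_out([
  [0,0,0,0,0,0.002,0],
  [0,0,0,0,0,0,0],
  [0,0,0,0,0,0,0],
])

```text
time: 21.45
ee_pos: [0.6139, -0.1658, 0.2568]
eef_rot: [0.0, 0.642, 0.767, 0.0]
ft_force: [0.1, -0.3, -3.8]
gripper_width: 0.264
finger_force: 60.4
```

Call:
carry_out([
  [0,0,0,0,0,0.0015,0],
  [0,0,0,0,0,0,0],
  [0,0,0,0,0,0,0],
])

```text
time: 21.82
ee_pos: [0.614, -0.1658, 0.2553]
eef_rot: [0.0, 0.642, 0.767, 0.0]
ft_force: [0.9, 0.5, -3.9]
gripper_width: 0.262
finger_force: 60.6
```

```bash
python3 - <<'E'
from h import *
go(.613,-.167,.255,10.16)
E
```

```text
t 21.82 at [ 0.614  -0.1658  0.2553] head 10.09 tilt [ 0.0005 -0.0001] F [ 0.9  0.5 -3.9] w 0.262 q7 0.70
  turn -0.07 shift [-0.001  -0.0012  0.0003]
```

Call:
carry_out([
  [0,0,0,0,0,0.001,0],
  [0,0,0,0,0,0,0],
  [0,0,0,0,0,0,0.5],
  [0,0,0,0,0,0,1],
  [0,0,0,0,0,0,1],
])

```text
time: 22.45
ee_pos: [0.614, -0.1658, 0.2542]
eef_rot: [0.0, 0.642, 0.767, 0.0]
ft_force: [-0.6, 0.6, -0.0]
gripper_width: 0.884
finger_force: 0.0
```

Call:
carry_out([
  [0,0,0,0,0,-0.02,1],
  [0,0,0,0,0,-0.04,1],
  [0,0,0,0,0,-0.04,1],
  [0,0,0,-0.035,0,0,1],
  [0,0,0,-0.035,0,0,1],
])

```text
time: 23.08
ee_pos: [0.6269, -0.2349, 0.3571]
eef_rot: [0.002, 0.641, 0.767, 0.001]
ft_force: [0.3, -0.1, -0.1]
gripper_width: 0.997
finger_force: 0.0
```

Call:
carry_out([
  [0,0,0,0,0,0,1],
  [0,0,0,0,0,0,1],
])

```text
time: 23.32
ee_pos: [0.6262, -0.2344, 0.355]
eef_rot: [0.0, 0.642, 0.766, 0.001]
ft_force: [-1.0, -0.1, 0.0]
gripper_width: 0.999
finger_force: 0.0
```

```bash
python3 - <<'E'
from h import *
d=grab('wrist','w7')
z,q=blob(d,(.613,-.167),.05,.100,.125); print('knob',z,circ(q),((circ(q)[0]-FC)@RF).round(4))
P=pts(d); a=(P[...,:2]-FC)@RF; 
hsv=cv2.cvtColor(d['color'],cv2.COLOR_RGB2HSV); m=cv2.inRange(hsv,(0,150,60),(8,255,255)); cs,_=cv2.findContours(m,cv2.RETR_EXTERNAL,cv2.CHAIN_APPROX_NONE); r=rect(onz(d,max(cs,key=cv2.contourArea).reshape(-1,2),.080)[:,:2]); print('disc',r,((r[0]-FC)@RF).round(4))
go(.424,-.133,.34,5)
E
```

```text
knob 0.10991494317769843 (array([ 0.6151, -0.1677]), np.float64(22.4)) [0.0218 0.0084]
disc (array([ 0.61491394, -0.16744032]), array([40. , 39.8]), -79.99342155456543) [0.0217 0.0087]
t 23.38 at [ 0.6264 -0.2335  0.3546] head 10.16 tilt [0.0005 0.0012] F [ 0.1  0.7 -0.2] w 1.002 q7 0.75
  turn 5.16 shift [ 0.1177 -0.1929  0.0146]
```

View pics/w7.png

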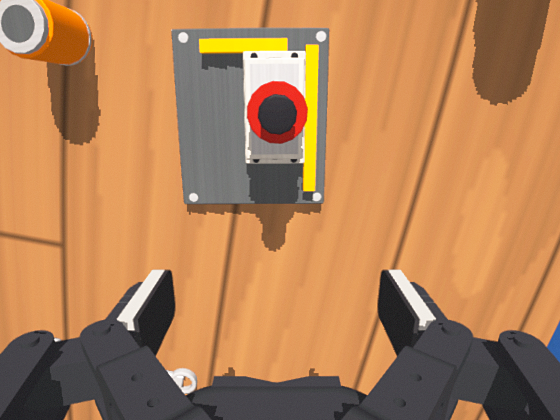

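Call:
carry_out([
  [0,0,5.2,0,0,0,1],
  [0,0,0,0.0295,-0.048,0,1],
  [0,0,0,0.0295,-0.048,0,1],
  [0,0,0,0.0295,-0.048,0,1],
  [0,0,0,0.0295,-0.048,0,1],
])

```text
time: 24.0
ee_pos: [0.4234, -0.1313, 0.3539]
eef_rot: [-0.0, 0.675, 0.738, -0.0]
ft_force: [-0.1, 0.5, 1.2]
gripper_width: 1.005
finger_force: 0.0
```

Call:
carry_out([
  [0,0,0,0,0,0,1],
  [0,0,0,0,0,0,1],
])

```text
time: 24.25
ee_pos: [0.4252, -0.1324, 0.3549]
eef_rot: [0.001, 0.675, 0.737, 0.001]
ft_force: [0.3, 0.2, 1.0]
gripper_width: 0.998
finger_force: 0.0
```

```bash
python3 - <<'E'
from h import *
d=grab('wrist','w8')
z,q=blob(d,(.424,-.133),.06,.061,.08); print('hard',z,circ(q),rect(q)); c=circ(q)[0]
go(c[0],c[1],.202,5)
E
```

```text
hard 0.06522884425553163 (array([ 0.4244, -0.1361]), np.float64(39.1)) (array([ 0.42436148, -0.13629501]), array([39.3, 39.2]), -85.06342077255249)
t 24.30 at [ 0.426  -0.133   0.3552] head 4.98 tilt [ 0.003  -0.0002] F [ 1.6  0.4 -0.1] w 0.999 q7 0.34
  turn -0.02 shift [-0.003  -0.0019  0.1532]
```

Call:
carry_out([
  [0,0,0,-0.003,-0.0019,0.03,1],
  [0,0,0,0,0,0.05,1],
  [0,0,0,0,0,0.05,1],
  [0,0,0,0,0,0.025,1],
  [0,0,0,0,0,0,1],
])

```text
time: 24.92
ee_pos: [0.4237, -0.137, 0.1974]
eef_rot: [-0.001, 0.676, 0.737, -0.002]
ft_force: [0.2, -0.0, -1.0]
gripper_width: 0.999
finger_force: 0.0
```

Call:
carry_out([
  [0,0,0,0,0,0,1],
])

```text
time: 25.05
ee_pos: [0.4248, -0.1373, 0.1999]
eef_rot: [0.001, 0.676, 0.737, 0.0]
ft_force: [0.4, 0.2, -0.1]
gripper_width: 0.995
finger_force: 0.0
```

```bash
python3 - <<'E'
from h import *
go(.4244,-.1362,.197,5)
E
```

```text
t 25.05 at [ 0.4248 -0.1373  0.1999] head 4.89 tilt [ 0.0019 -0.0015] F [ 0.4  0.2 -0.1] w 0.995 q7 0.69
  turn -0.11 shift [ 0.0011 -0.0003  0.0029]
```

Call:
carry_out([
  [0,0,0,0.001,0,0.003,1],
  [0,0,0,0,0,0,0],
  [0,0,0,0,0,0,0],
  [0,0,0,0,0,0,0],
  [0,0,0,0,0,0,0],
])

```text
time: 25.68
ee_pos: [0.4237, -0.1356, 0.197]
eef_rot: [0.0, 0.676, 0.737, 0.001]
ft_force: [-0.3, 1.1, 6.2]
gripper_width: 0.526
finger_force: 60.6
```

Call:
carry_out([
  [0,0,0,0,0,-0.02,0],
  [0,0,0,0,0,-0.05,0],
  [0,0,0,0,0,-0.05,0],
  [0,0,0,0,0,-0.02,0],
  [0,0,0,0,0,0,0],
])

```text
time: 26.3
ee_pos: [0.4234, -0.1357, 0.3374]
eef_rot: [0.001, 0.676, 0.737, 0.002]
ft_force: [0.2, 0.0, -1.8]
gripper_width: 0.518
finger_force: 61.7
```

Call:
carry_out([
  [0,0,0,0.0388,0.0394,0,0],
  [0,0,0,0.0388,0.0394,0,0],
  [0,0,0,0.0388,0.0394,0,0],
  [0,0,0,0.0388,0.0394,0,0],
  [0,0,0,0.0388,0.0394,0,0],
])

```text
time: 26.92
ee_pos: [0.6029, 0.0759, 0.3331]
eef_rot: [-0.001, 0.676, 0.737, -0.002]
ft_force: [1.2, -0.7, -0.5]
gripper_width: 0.524
finger_force: 61.7
```

Call:
carry_out([
  [0,0,0,0,0,0,0],
  [0,0,0,0,0,0,0],
  [0,0,0,0,0,0,0],
])

```text
time: 27.3
ee_pos: [0.6017, 0.0724, 0.3349]
eef_rot: [-0.001, 0.677, 0.736, -0.001]
ft_force: [-0.4, -0.2, -1.5]
gripper_width: 0.522
finger_force: 61.9
```

```bash
python3 - <<'E'
from h import *
d=grab('wrist','w9')
z,q=blob(d,(.597,.176),.1,.026,.05,.034); print('scale',z,rect(q))
z,q=blob(d,(.597,.176),.08,.0375,.05); print('pan',z,circ(q),rect(q))
go(.6,.073,.2,4.9)
E
```

```text
scale 0.0396301676113896 (array([0.60365216, 0.16923111]), array([118.1,  94.5]), 4.826226234436035)
pan 0.040032249762767314 (array([0.6032, 0.1763]), np.float64(97.1)) (array([0.60364008, 0.17224464]), array([103.2,  84.8]), 4.8306732177734375)
t 27.35 at [0.6019 0.0724 0.3354] head 4.70 tilt [-0.0018 -0.0006] F [ 1.1 -0.4 -0.9] w 0.523 q7 0.17
  turn -0.20 shift [ 0.0007 -0.0018  0.1354]
```

View pics/w9.png

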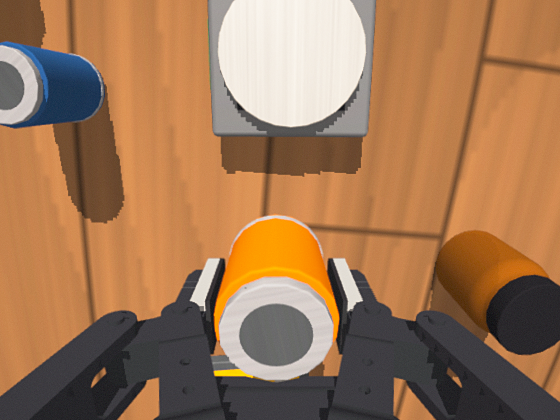

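```bash
python3 - <<'E'
from h import *
d=load('w9'); a=np.radians(4.83); U=np.array([[np.cos(a),-np.sin(a)],[np.sin(a),np.cos(a)]])
P=pts(d)
z,q=blob(d,(.597,.176),.08,.0375,.05); top=onz(d,[[0,2],[559,2]],z); n=top[1,:2]-top[0,:2]; k=((q-top[0,:2])@[n[1],-n[0]])/np.hypot(*n)
s=q[abs(k)>.006]; print('pan',circ(s),len(s),len(q))
z,q=blob(d,(.597,.176),.1,.026,.05,.034); l=q@U; print('scale in its axes: x',np.percentile(l[:,0],[3,97]),'ymin',np.percentile(l[:,1],3))
c=np.array([np.percentile(l[:,0],[3,97]).mean(),np.percentile(l[:,1],3)+.06]); print('ctr',U@c,'hard target',U@(c-[0,.103]),'resin',U@(c+[0,.107]))
E
```

```text
pan (array([0.6031, 0.1761]), np.float64(96.9)) 424 441
scale in its axes: x [0.55694891 0.67436377] ymin 0.07055384882735274
ctr [0.6024775  0.18192825] hard target [0.61115006 0.07929402] resin [0.59346815 0.28854829]
```

Call:
carry_out([
  [0,0,0,0.0061,0.0099,0.02,0],
  [0,0,0,0,0,0.04,0],
  [0,0,0,0,0,0.04,0],
  [0,0,0,0,0,0.025,0],
  [0,0,0,0,0,0,0],
])

```text
time: 27.98
ee_pos: [0.6103, 0.0803, 0.2091]
eef_rot: [-0.002, 0.677, 0.736, -0.002]
ft_force: [0.1, -0.3, -0.3]
gripper_width: 0.526
finger_force: 62.0
```

Call:
carry_out([
  [0,0,0,0,0,0,0],
  [0,0,0,0,0,0,0],
])

```text
time: 28.22
ee_pos: [0.6131, 0.0811, 0.2131]
eef_rot: [0.001, 0.677, 0.736, 0.001]
ft_force: [0.8, 1.0, -1.5]
gripper_width: 0.526
finger_force: 62.0
```

```bash
python3 - <<'E'
from h import *
go(.6113,.0793,.197,4.8)
E
```

```text
t 28.23 at [0.6131 0.0811 0.2131] head 4.85 tilt [0.0034 0.0008] F [ 0.8  1.  -1.5] w 0.526 q7 0.25
  turn 0.05 shift [-0.0017 -0.0019  0.0161]
```

Call:
carry_out([
  [0,0,0,-0.0017,-0.0019,0.01,0],
  [0,0,0,0,0,0.005,0],
  [0,0,0,0,0,0,0],
  [0,0,0,0,0,0,0],
])

```text
time: 28.72
ee_pos: [0.6102, 0.0792, 0.1971]
eef_rot: [-0.001, 0.676, 0.737, -0.0]
ft_force: [-4.5, -0.0, 7.4]
gripper_width: 0.522
finger_force: 62.8
```

Call:
carry_out([
  [0,0,0,0,0,0.0015,0],
  [0,0,0,0,0,0,0],
  [0,0,0,0,0,0,0],
])

```text
time: 29.1
ee_pos: [0.6103, 0.079, 0.197]
eef_rot: [-0.001, 0.676, 0.736, -0.0]
ft_force: [-6.7, 0.4, 14.3]
gripper_width: 0.523
finger_force: 63.9
```

```bash
python3 - <<'E'
from h import *
go(.6113,.0793,.197,4.8)
E
```

```text
t 29.10 at [0.6103 0.079  0.197 ] head 4.86 tilt [-0.0024  0.0017] F [-6.7  0.4 14.3] w 0.523 q7 0.27
  turn 0.06 shift [0.0002 0.001  0.    ]
```

Call:
carry_out([
  [0,0,0,0,0,-0.002,0],
  [0,0,0,0,0,0,0],
  [0,0,0,0,0,0,0.7],
  [0,0,0,0,0,0,1],
  [0,0,0,0,0,0,1],
])

```text
time: 29.72
ee_pos: [0.6104, 0.0796, 0.1963]
eef_rot: [-0.0, 0.676, 0.737, -0.0]
ft_force: [-0.3, -0.3, 0.2]
gripper_width: 1.0
finger_force: 0.0
```

Call:
carry_out([
  [0,0,0,0,0,-0.02,1],
  [0,0,0,0,0,-0.05,1],
  [0,0,0,0,0,-0.05,1],
  [0,0,0,0,0,-0.04,1],
  [0,0,0,0,0,0,1],
])

```text
time: 30.35
ee_pos: [0.6123, 0.0788, 0.3625]
eef_rot: [0.003, 0.677, 0.736, 0.004]
ft_force: [0.6, 0.4, 0.7]
gripper_width: 1.007
finger_force: 0.0
```

Call:
carry_out([
  [0,0,0,0.02,-0.045,0,1],
  [0,0,0,0.02,-0.045,0,1],
  [0,0,0,0.02,-0.045,0,1],
  [0,0,0,0.02,-0.045,0,1],
  [0,0,0,0,0,0,1],
])

```text
time: 30.98
ee_pos: [0.4203, 0.1448, 0.3552]
eef_rot: [-0.003, 0.674, 0.738, -0.001]
ft_force: [0.4, 0.1, -0.2]
gripper_width: 0.995
finger_force: 0.0
```

Call:
carry_out([
  [0,0,0,0,0,0,1],
])

```text
time: 31.1
ee_pos: [0.4244, 0.1437, 0.3568]
eef_rot: [0.0, 0.676, 0.737, 0.0]
ft_force: [0.4, -0.5, 0.4]
gripper_width: 1.001
finger_force: 0.0
```

```bash
python3 - <<'E'
from h import *
d=grab('wrist','w10')
z,q=blob(d,(.424,.142),.06,.082,.1); print('resin',z,circ(q),rect(q)); c=circ(q)[0]
go(c[0],c[1],.215,4.86)
try: z,q=blob(d,(.352,.279),.06,.071,.09); print('cup',z,circ(q),rect(q))
except Exception as e: print(e)
E
```

```text
resin 0.08520808336287883 (array([0.4239, 0.1458]), np.float64(46.9)) (array([0.42392096, 0.1457706 ]), array([46.9, 46.6]), -85.1697940826416)
t 31.15 at [0.4251 0.1435 0.357 ] head 4.82 tilt [0.0013 0.    ] F [0.3 0.1 0.4] w 0.999 q7 -0.29
  turn -0.04 shift [ 0.0024 -0.001   0.142 ]
cup 0.0747815578222118 (array([0.3542, 0.2737]), np.float64(49.0)) (array([0.34194717, 0.25896332]), array([43.8, 12.2]), -39.055294036865234)
```

View pics/w10.png

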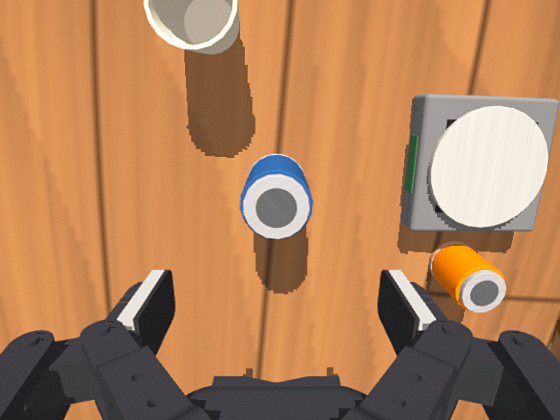

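Call:
carry_out([
  [0,0,0,0.0024,-0.001,0.03,1],
  [0,0,0,0,0,0.05,1],
  [0,0,0,0,0,0.045,1],
  [0,0,0,0,0,0.02,1],
  [0,0,0,0,0,0,1],
])

```text
time: 31.78
ee_pos: [0.4236, 0.145, 0.2101]
eef_rot: [0.001, 0.677, 0.736, -0.002]
ft_force: [-0.9, 0.3, 0.3]
gripper_width: 1.0
finger_force: 0.0
```

Call:
carry_out([
  [0,0,0,0,0,0,1],
])

```text
time: 31.9
ee_pos: [0.4245, 0.1459, 0.2124]
eef_rot: [0.001, 0.677, 0.736, 0.001]
ft_force: [0.1, 0.2, 0.6]
gripper_width: 1.0
finger_force: 0.0
```

```bash
python3 - <<'E'
from h import *
d=load('w10')
z,q=blob(d,(.6026,.1819),.1,.026,.05,.034); r=rect(q); print('scale',z,r)
z,q=blob(d,(.6026,.1819),.08,.0375,.05); print('pan',z,circ(q),rect(q))
z,h=blob(d,(.611,.079),.06,.061,.08); c=circ(h); print('hard',z,c)
a=np.radians(4.83); U=np.array([[np.cos(a),-np.sin(a)],[np.sin(a),np.cos(a)]]); print((c[0]-r[0])@U)
go(.4239,.1458,.211,4.86)
E
```

```text
scale 0.03933814659997245 (array([0.5991637 , 0.18195251]), array([119.7, 118.1]), 4.681861400604248)
pan 0.03994974486698086 (array([0.6021, 0.1812]), np.float64(103.0)) (array([0.60200751, 0.18121587]), array([104.1, 102.7]), 7.030568599700928)
hard 0.06505859410338005 (array([0.6089, 0.0792]), np.float64(39.8))
[ 0.00105001 -0.10320742]
t 31.90 at [0.4245 0.1459 0.2124] head 4.81 tilt [ 0.0019 -0.0002] F [0.1 0.2 0.6] w 1.000 q7 -0.01
  turn -0.05 shift [-0.0001 -0.0006  0.0014]
```

Call:
carry_out([
  [0,0,0,0,0,0.001,1],
  [0,0,0,0,0,0,0],
  [0,0,0,0,0,0,0],
  [0,0,0,0,0,0,0],
  [0,0,0,0,0,0,0],
])

```text
time: 32.52
ee_pos: [0.4236, 0.1465, 0.2116]
eef_rot: [-0.0, 0.676, 0.737, 0.001]
ft_force: [-0.6, -0.8, 4.3]
gripper_width: 0.623
finger_force: 62.3
```

Call:
carry_out([
  [0,0,0,0,0,-0.02,0],
  [0,0,0,0,0,-0.05,0],
  [0,0,0,0,0,-0.05,0],
  [0,0,0,0,0,0,0],
])

```text
time: 33.02
ee_pos: [0.4246, 0.1467, 0.334]
eef_rot: [0.0, 0.676, 0.737, 0.005]
ft_force: [0.1, 0.5, -3.2]
gripper_width: 0.62
finger_force: 64.5
```

Call:
carry_out([
  [0,0,0,0.0318,0.0451,0,0],
  [0,0,0,0.0318,0.0451,0,0],
  [0,0,0,0.0318,0.0451,0,0],
  [0,0,0,0.0318,0.0451,0,0],
  [0,0,0,0,0,0,0],
])

```text
time: 33.65
ee_pos: [0.5926, 0.2927, 0.3264]
eef_rot: [-0.0, 0.674, 0.738, -0.001]
ft_force: [-1.0, 0.4, -2.1]
gripper_width: 0.622
finger_force: 64.7
```

Call:
carry_out([
  [0,0,0,0,0,0,0],
  [0,0,0,0,0,0,0],
])

```text
time: 33.9
ee_pos: [0.591, 0.2866, 0.3295]
eef_rot: [-0.001, 0.677, 0.736, -0.001]
ft_force: [-0.6, 0.6, -2.0]
gripper_width: 0.617
finger_force: 64.7
```

```bash
python3 - <<'E'
from h import *
go(.5931,.2878,.214,4.86)
E
```

```text
t 33.90 at [0.591  0.2866 0.3295] head 4.77 tilt [-0.0026 -0.0013] F [-0.6  0.6 -2. ] w 0.617 q7 -0.12
  turn -0.09 shift [0.001  0.0022 0.1155]
```

Call:
carry_out([
  [0,0,0,0.001,0.001,0.02,0],
  [0,0,0,0,0,0.04,0],
  [0,0,0,0,0,0.035,0],
  [0,0,0,0,0,0.015,0],
  [0,0,0,0,0,0,0],
])

```text
time: 34.52
ee_pos: [0.592, 0.289, 0.2192]
eef_rot: [-0.001, 0.676, 0.737, -0.001]
ft_force: [0.1, 0.8, -2.6]
gripper_width: 0.618
finger_force: 64.6
```

Call:
carry_out([
  [0,0,0,0,0,0,0],
  [0,0,0,0,0,0,0],
])

```text
time: 34.78
ee_pos: [0.5938, 0.2896, 0.2226]
eef_rot: [0.0, 0.676, 0.737, 0.002]
ft_force: [-0.4, 0.0, -2.0]
gripper_width: 0.617
finger_force: 64.6
```

```bash
python3 - <<'E'
from h import *
go(.5931,.2878,.2116,4.86)
E
```

```text
t 34.77 at [0.5938 0.2896 0.2226] head 4.88 tilt [0.003  0.0018] F [-0.4  0.  -2. ] w 0.617 q7 -0.06
  turn 0.02 shift [-0.0018 -0.0008  0.011 ]
```

Call:
carry_out([
  [0,0,0,-0.0018,-0.001,0.007,0],
  [0,0,0,0,0,0.003,0],
  [0,0,0,0,0,0,0],
  [0,0,0,0,0,0,0],
])

```text
time: 35.28
ee_pos: [0.5921, 0.2872, 0.2117]
eef_rot: [-0.0, 0.676, 0.737, -0.0]
ft_force: [-2.3, -1.7, 5.8]
gripper_width: 0.616
finger_force: 64.9
```

Call:
carry_out([
  [0,0,0,0,0,0.001,0],
  [0,0,0,0,0,0,0],
  [0,0,0,0,0,0,0],
])

```text
time: 35.65
ee_pos: [0.5922, 0.2871, 0.2116]
eef_rot: [-0.001, 0.676, 0.736, -0.0]
ft_force: [-4.6, -2.1, 11.0]
gripper_width: 0.618
finger_force: 65.7
```

Call:
carry_out([
  [0,0,0,0,0,-0.0015,0],
  [0,0,0,0,0,0,0],
  [0,0,0,0,0,0,0.8],
  [0,0,0,0,0,0,1],
  [0,0,0,0,0,0,1],
])

```text
time: 36.28
ee_pos: [0.5921, 0.2878, 0.2109]
eef_rot: [0.0, 0.676, 0.737, 0.0]
ft_force: [0.6, 0.1, 1.2]
gripper_width: 0.999
finger_force: 0.0
```

Call:
carry_out([
  [0,0,0,0,0,-0.02,1],
  [0,0,0,0,0,-0.05,1],
  [0,0,0,0,0,-0.05,1],
  [0,0,0,0,0,-0.04,1],
  [0,0,0,0,0,0,1],
])

```text
time: 36.9
ee_pos: [0.5941, 0.2873, 0.3777]
eef_rot: [0.002, 0.677, 0.736, 0.005]
ft_force: [0.4, -0.0, -0.1]
gripper_width: 0.998
finger_force: 0.0
```

Call:
carry_out([
  [0,0,0,0.0025,-0.0475,0,1],
  [0,0,0,0.0025,-0.0475,0,1],
  [0,0,0,0.0025,-0.0475,0,1],
  [0,0,0,0.0025,-0.0475,0,1],
  [0,0,0,0.0025,-0.0475,0,1],
])

```text
time: 37.52
ee_pos: [0.3526, 0.2793, 0.3707]
eef_rot: [-0.0, 0.676, 0.736, -0.0]
ft_force: [-0.0, 0.6, 0.7]
gripper_width: 0.997
finger_force: 0.0
```

Call:
carry_out([
  [0,0,0,0,0,0,1],
  [0,0,0,0,0,0,1],
])

```text
time: 37.78
ee_pos: [0.3546, 0.2797, 0.3715]
eef_rot: [-0.0, 0.676, 0.737, 0.001]
ft_force: [0.4, -0.3, -0.1]
gripper_width: 1.0
finger_force: 0.0
```

```bash
python3 - <<'E'
from h import *
d=grab('wrist','w11')
z,q=blob(d,(.354,.279),.06,.0715,.09); print('cup',z,circ(q),rect(q)); c=circ(q)[0]
go(c[0],c[1],.21,4.86)
E
```

```text
cup 0.07481144256957714 (array([0.3566, 0.2782]), np.float64(60.6)) (array([0.35678482, 0.27827567]), array([61.3, 60.5]), -86.86182308197021)
t 37.83 at [0.3552 0.2796 0.3716] head 4.81 tilt [0.0012 0.0007] F [ 0.3  0.6 -0.3] w 1.000 q7 -0.64
  turn -0.05 shift [-0.0016  0.0012  0.1616]
```

View pics/w11.png

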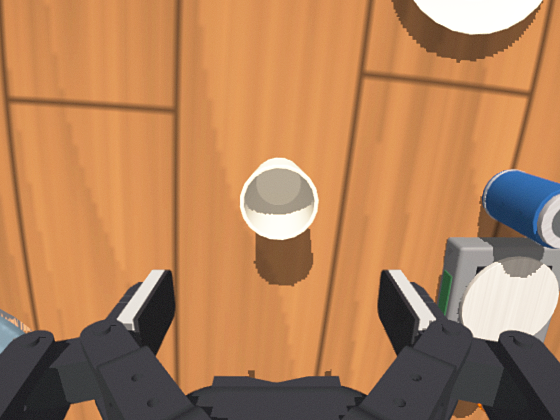

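Call:
carry_out([
  [0,0,0,-0.0016,0.0012,0.03,1],
  [0,0,0,0,0,0.05,1],
  [0,0,0,0,0,0.05,1],
  [0,0,0,0,0,0.03,1],
  [0,0,0,0,0,0,1],
])

```text
time: 38.45
ee_pos: [0.3561, 0.277, 0.2091]
eef_rot: [0.001, 0.677, 0.736, -0.003]
ft_force: [-0.1, 0.3, -0.2]
gripper_width: 0.997
finger_force: 0.0
```

Call:
carry_out([
  [0,0,0,0,0,0,1],
])

```text
time: 38.58
ee_pos: [0.3572, 0.2785, 0.212]
eef_rot: [0.001, 0.677, 0.736, 0.001]
ft_force: [0.5, 0.5, 1.5]
gripper_width: 1.0
finger_force: 0.0
```

```bash
python3 - <<'E'
from h import *
go(.3566,.2782,.209,4.86)
E
```

```text
t 38.58 at [0.3572 0.2785 0.212 ] head 4.81 tilt [0.0021 0.0005] F [0.5 0.5 1.5] w 1.000 q7 -0.31
  turn -0.05 shift [-0.0002 -0.0006  0.003 ]
```

Call:
carry_out([
  [0,0,0,0,-0.0005,0.003,1],
  [0,0,0,0,0,0,0.7],
  [0,0,0,0,0,0,0],
  [0,0,0,0,0,0,0],
  [0,0,0,0,0,0,0],
])

```text
time: 39.2
ee_pos: [0.3557, 0.2788, 0.2095]
eef_rot: [-0.001, 0.676, 0.737, 0.001]
ft_force: [-0.8, -0.4, 6.4]
gripper_width: 0.695
finger_force: 62.7
```

Call:
carry_out([
  [0,0,0,0,0,-0.02,0],
  [0,0,0,0,0,-0.05,0],
  [0,0,0,0,0,-0.05,0],
  [0,0,0,0,0,-0.03,0],
  [0,0,0,0,0,0,0],
])

```text
time: 39.83
ee_pos: [0.3561, 0.2788, 0.3608]
eef_rot: [-0.001, 0.676, 0.737, 0.003]
ft_force: [0.7, -1.4, -1.2]
gripper_width: 0.694
finger_force: 64.7
```

Call:
carry_out([
  [0,0,0,-0.0235,0.0473,0,0],
  [0,0,0,-0.0235,0.0473,0,0],
  [0,0,0,-0.0235,0.0473,0,0],
  [0,0,0,-0.0235,0.0473,0,0],
  [0,0,0,-0.0235,0.0473,0,0],
])

```text
time: 40.45
ee_pos: [0.6016, 0.1808, 0.3556]
eef_rot: [-0.001, 0.676, 0.737, -0.002]
ft_force: [0.4, 1.2, 0.3]
gripper_width: 0.69
finger_force: 64.7
```

Call:
carry_out([
  [0,0,0,0,0,0,0],
  [0,0,0,0,0,0,0],
])

```text
time: 40.7
ee_pos: [0.6, 0.181, 0.3562]
eef_rot: [-0.001, 0.677, 0.736, -0.002]
ft_force: [-0.4, 0.3, -1.2]
gripper_width: 0.691
finger_force: 64.9
```

```bash
python3 - <<'E'
from h import *
go(.6021,.1812,.25,4.86); grab('wrist','w12')
E
```

```text
t 40.70 at [0.6    0.181  0.3562] head 4.84 tilt [-0.0035 -0.0012] F [-0.4  0.3 -1.2] w 0.691 q7 0.07
  turn -0.02 shift [-0.      0.0021  0.1062]
```

View pics/w12.png

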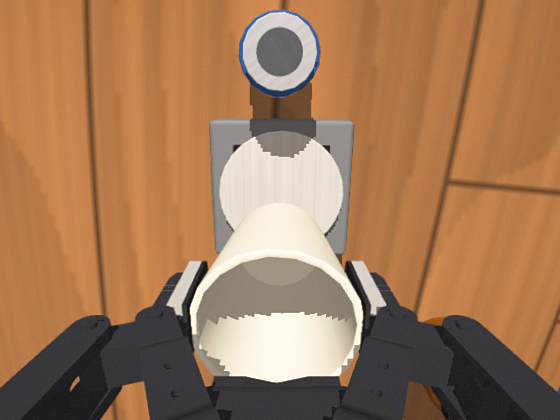

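Call:
carry_out([
  [0,0,0,0,0.002,0.02,0],
  [0,0,0,0,0,0.035,0],
  [0,0,0,0,0,0.03,0],
  [0,0,0,0,0,0.01,0],
  [0,0,0,0,0,0,0],
])

```text
time: 41.38
ee_pos: [0.6019, 0.1821, 0.2622]
eef_rot: [-0.001, 0.676, 0.737, -0.001]
ft_force: [-0.6, 0.1, -0.5]
gripper_width: 0.696
finger_force: 64.9
```

Call:
carry_out([
  [0,0,0,0,0,0,0],
  [0,0,0,0,0,0,0],
])

```text
time: 41.62
ee_pos: [0.6034, 0.1816, 0.2646]
eef_rot: [0.001, 0.676, 0.737, 0.001]
ft_force: [0.4, -1.2, -0.4]
gripper_width: 0.692
finger_force: 64.9
```

```bash
python3 - <<'E'
from h import *
go(.6021,.1812,.2495,4.86)
E
```

```text
t 41.62 at [0.6034 0.1816 0.2646] head 4.89 tilt [0.0024 0.001 ] F [ 0.4 -1.2 -0.4] w 0.692 q7 0.14
  turn 0.03 shift [-0.0002 -0.0014  0.0151]
```

Call:
carry_out([
  [0,0,0,0,-0.0014,0.009,0],
  [0,0,0,0,0,0.005,0],
  [0,0,0,0,0,0,0],
  [0,0,0,0,0,0,0],
])

```text
time: 42.12
ee_pos: [0.6013, 0.1814, 0.2496]
eef_rot: [-0.001, 0.676, 0.737, -0.0]
ft_force: [-1.1, 0.6, 6.1]
gripper_width: 0.691
finger_force: 65.1
```

Call:
carry_out([
  [0,0,0,0,0,0.001,0],
  [0,0,0,0,0,0,0],
  [0,0,0,0,0,0,0],
])

```text
time: 42.5
ee_pos: [0.6014, 0.1814, 0.2495]
eef_rot: [-0.001, 0.676, 0.737, -0.0]
ft_force: [-3.0, -0.7, 9.7]
gripper_width: 0.697
finger_force: 65.3
```

Standing on the pan; relieve the load, open, rise and check everything.

Call:
carry_out([
  [0,0,0,0,0,-0.0015,0],
  [0,0,0,0,0,0,0],
  [0,0,0,0,0,0,0.85],
  [0,0,0,0,0,0,1],
  [0,0,0,0,0,0,1],
])

```text
time: 43.12
ee_pos: [0.6013, 0.1813, 0.2494]
eef_rot: [0.0, 0.676, 0.737, -0.0]
ft_force: [-0.1, 0.3, 0.2]
gripper_width: 1.002
finger_force: 0.0
```

Call:
carry_out([
  [0,0,0,0,0,-0.02,1],
  [0,0,0,0,0,-0.04,1],
  [0,0,0,0,0,-0.05,1],
  [0,0,0,0,0,-0.03,1],
  [0,0,0,0,-0.05,0,1],
])

```text
time: 43.75
ee_pos: [0.5551, 0.1766, 0.3955]
eef_rot: [0.004, 0.677, 0.736, 0.005]
ft_force: [-0.4, 0.0, 0.2]
gripper_width: 1.001
finger_force: 0.0
```

Call:
carry_out([
  [0,0,0,-0.02,-0.05,0,1],
  [0,0,0,-0.03,-0.05,0,1],
  [0,0,0,-0.03,0,0,1],
  [0,0,0,0,0,0,1],
  [0,0,0,0,0,0,1],
])

```text
time: 44.38
ee_pos: [0.4594, 0.0892, 0.3906]
eef_rot: [0.0, 0.677, 0.736, 0.001]
ft_force: [0.4, 0.5, -0.7]
gripper_width: 0.996
finger_force: 0.0
```

```bash
python3 - <<'E'
from h import *
go(.6,0,.4,4.86); d=grab('wrist','w13'); grab('scene','s13')
for k,c,zz in(('cup',(.602,.181),(.11,.13)),('resin',(.592,.287),(.082,.1)),('hard',(.61,.079),(.061,.08)),('knob',(.615,-.167),(.1,.12))):
    for n in('w13','s13'):
        try: z,q=blob(load(n),c,.05,*zz); print(k,n,z.round(4),circ(q))
        except Exception as e: print(k,n,e)
E
```

```text
t 44.38 at [0.4594 0.0892 0.3906] head 4.85 tilt [0.0016 0.0016] F [ 0.4  0.5 -0.7] w 0.996 q7 -0.13
  turn -0.01 shift [-0.1007  0.1325 -0.0094]
cup w13 0.1144 (array([0.602 , 0.1802]), np.float64(61.7))
cup s13 max() iterable argument is empty
resin w13 max() iterable argument is empty
resin s13 0.085 (array([0.5961, 0.2877]), np.float64(40.4))
hard w13 0.0652 (array([0.6091, 0.0786]), np.float64(39.3))
hard s13 0.0658 (array([0.6138, 0.0797]), np.float64(35.5))
knob w13 max() iterable argument is empty
knob s13 0.1097 (array([ 0.6191, -0.1651]), np.float64(23.9))
```

View pics/s13.png

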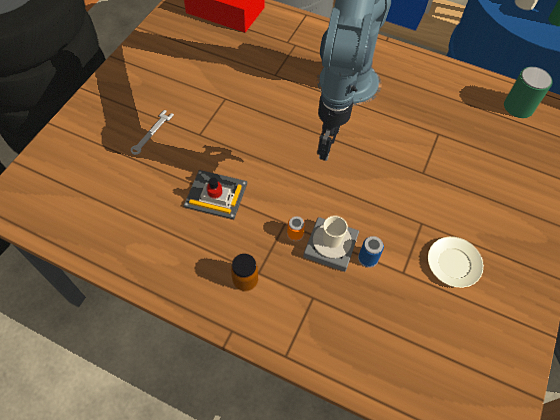

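The scene view shows the weight on the casting at (214,187), the cup on the pan at (335,232) between the orange can at (296,228) and the blue can at (372,250), and the bystanders untouched. All placements agree with the measurements, so I am handing in.

```bash
python3 -c "
from station import manip; print(manip.close_job())"
```

```text
the job is handed in; nothing more can be done
None
```

The job is handed in at about 44 s of robot time: casting home against both stops, weight centred on it to about 2 mm, cup centred on the pan with the blue can on its left and the orange on its right; the hand-in call returned no verdict.

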